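# Strip the grinder's wheel spindle

### The arm

A 6-joint arm with a two-finger parallel gripper is mounted at the origin on the work surface. World frame = base frame: x ahead of the robot, y to its left, z up, the work surface at z = 0. Lengths are in mm, angles in rad, forces in N, time in s.
With the tool pointing down it reaches from about 300 to 850 mm from the base axis. Payload 4.2 kg.
Tool frame: the origin (TCP) lies midway between the tips of the shut fingers; the grasp point (between the pads) lies 19 mm behind it; z points along the fingers, y is the line along which they close (so a half turn about z gives the same grasp; the last joint's range is limited). The gripper opens to 91 mm and grips with 3 to 60 N. Pads are 32 mm wide; open, the fingers measure 118 mm over their backs; the gripper's body (76 mm by 178 mm) begins 60 mm behind the grasp point.
Start: joints at [-1.199, 0.32, 1.565, -0, 1.257, -0.02], TCP at [219.57, -531.444, 213.976] pointing down, gripper open.
Joint ranges: [-3.11, 3.11], [-0.84, 2.01], [0.21, 2.61], [-1.34, 4.49], [0.05, 2.63], [-2.56, 2.56]. Speed limits (rad/s): [2.57, 2.57, 3.14, 3.14, 3.14, 3.14].

### API

Orientations are given as a unit quaternion [x, y, z, w].
In Python, from rig import env gives the robot as it stands. The module is installed in compiled form; this text tells all that it offers.
- The arm moves only by the tool move_arm, never from a script. Its argument "commands" is one flat list of numbers, 4 for each row, row after row: the shift along the tool's x, y, z in m, then the turn about the tool's z in degrees. A call has 1 to 5 rows; each row is the pose to reach, as a shift and turn from the pose commanded when the call began, along the tool's axes at that moment; what a row does not reach only later rows make up. A row lasts 1/8 s, in which the tool goes at most 62.5 mm and 10.7 degrees, less where a joint would pass 70% of its speed; a pose out of reach is approached as far as the arm can. A call with a gripper value outside its range is refused whole. "grip" is the opening, from 0 (shut) to 1 (fully open), set as the call begins (left out, the last holds). The fingers move at their own pace and stop on an object; the grip force is fixed at half the most. Time passes only in rows, so rows that repeat a pose let the fingers close. It gives the time, the measured TCP pose, the force and the opening at its end, in the units of the state.
- env.get_obs(): the state, without advancing time (a new reading comes with each control period).
- env.camera(name): name is "side" or "top" or "wrist"; returns (picture, depth): 384x512x3 uint8, blue, green, red; 384x512 float32, mm along the optical axis (not along the pixel's ray), 0 where there is no reading.
- env.camera_info(name): a dict with "fx", "fy", "cx", "cy" (pixels), "extrinsics" (4x4, takes a point from world to camera coordinates); the wrist camera has in their place "mount" (4x4, takes a point from camera to tool coordinates, whose origin is the TCP and whose axes are the flange's). Camera axes: x right, y down, z forward; pixel columns grow to the right and rows downward; lengths in mm; the calibration is good to about 2 mm. A picture is of the moment at which its call begins: read the wrist's pose just before it. camera_info takes no time and is no camera call.
- env.sign_off(): hands the job in, once; it reports no verdict.
The state is a dict: "t": time; "q": joint angles; "qd": joint speeds; "joint_torque": joint torques, N m; "eef_pos": TCP position; "tool_rot": TCP orientation; "contact_force": force on the tool from outside, world axes, zero at the start; "wrist_torque": the same for the moment, N m; "opening": finger opening in mm.
Only numpy, scipy, OpenCV 4.12 (cv2) and the standard library are available. Lean on these libraries where they do the work, as an engineer would, in place of code of your own. Each camera call takes 0.05 s, during which the arm holds its last target. There are 200 camera calls.

### The job

The nut is already off, so strip the grinder's wheel spindle from the top down, one part at a time: put the small spacer collar in the round parts dish, then lay the clamp flange flat and wholly on the iron lapping plate, then lay the grinding wheel flat in its felt-lined wooden box, and last draw the bare arbor straight up out of its sleeve and hang it upright in the hole of the beech stand, down on its shoulder. The wheel is brittle: set it down gently, never let it drop. Leave the nut and the black dressing stick where they lie.

Things in the scene. Friction and masses are not known exactly. Their poses are not given: they have to be found in the camera images.
- collar_mid (a point): spacer collar: plain steel ring, 32 mm across, 18 mm high, 22 mm bore, 60 g, loose on the 20 mm arbor as the topmost part of the stack. Point: its centre, half-way up; z is its axis, up.
- flange_mid (a point): clamp flange: plain steel ring, 46 mm across, 12 mm thick, 22 mm bore, 120 g, loose on the arbor under the collar, on top of the wheel. Point: centre, half-way up; z its axis, up. The grinder is fixed: black housing round the spindle 110 mm square, 62 mm high; blue motor and dry wheel begin 95 mm from the spindle on the robot's left (+y), reach 0.30 m from it and are 146 mm high.
- wheel_mid (a point): grinding wheel: pinkish stone ring, 60 mm across, 20 mm thick, 22 mm bore, 120 g, loose on the arbor under the flange, on the arbor's shoulder. Point: centre, half-way up; z its axis, up. The arbor's shank stands in the grinder's upright sleeve (17 mm bore, mouth 75 mm above the table), its shoulder on the mouth, held by weight only; it must rise 45 mm to come free.
- arbor_mid (a point): arbor: one-piece steel shaft under the stack, 117 mm long, 280 g; only its threaded tip shows at first. Point: half-way up its plain spigot (20 mm thick, 50 mm long; grip it here). Above the spigot: 14 mm of thread. Below: shoulder disc, 48 mm across, 8 mm thick, underside 33 mm below the point; then the shank, 16 mm thick, 45 mm long, end bevelled, 78 mm below the point. z: its axis, up.
- dish_floor (a point): parts dish: shallow round aluminium dish, fixed, 110 mm across the rim, 12 mm high, flat floor 90 mm across. Point: the centre of its floor, 3 mm above the table.
- plate_top (a point): lapping plate: dark cast-iron slab with fine grooves, fixed, 100 mm (its x) by 80 mm (its y), 18 mm high. Point: the centre of its top face.
- box_floor (a point): wheel box: low square wooden tray with a grey felt floor, fixed, 104 mm outside, 92 mm inside, walls 6 mm thick. Point: the centre of its floor, 6 mm above the table; the walls rise 10 mm above the floor. x and y run along its sides.
- stand_hole (a point): arbor stand: beech block, fixed, 80 mm square, 60 mm high, with one upright hole in the middle, 32 mm wide and 52 mm deep, slightly bevelled. The arbor's shank goes in loosely and its shoulder rests on the top. Point: the centre of the hole's mouth, level with the top.
- nut_mid (a point): arbor nut: steel hexagon nut, 23 mm over its corners, 12 mm high, lying loose on the table. Not to be moved. Point: its centre.
- dresser_mid (a point): dressing stick: black abrasive bar, 100 mm (its x) by 20 by 20 mm, lying loose on the table. Not to be moved. Point: its centre.
There are look-alikes about, which are no part of the job. What is shaped like the part that bears flange_mid but yellow is not meant.

How it is judged (in metres and radians):
On the way, in this order (a step that is already met when the one before it is completed fails the run):
1. the collar lies in the dish, let go (horizontal distance between collar_mid and dish_floor below 0.036 m and z of collar_mid in the frame of dish_floor between 0.004 and 0.02 m and linear speed of collar below 0.02 m/s and contact force between the fingers and collar below 0.1 N), for 0.2 s.
2. the flange lies flat on the lapping plate, let go (x of flange_mid in the frame of plate_top between -0.03 and 0.03 m and y of flange_mid in the frame of plate_top between -0.02 and 0.02 m and z of flange_mid in the frame of plate_top between 0.003 and 0.009 m and linear speed of flange below 0.02 m/s and contact force between the fingers and flange below 0.1 N), for 0.2 s.
3. the wheel lies flat in its box, let go (horizontal distance between wheel_mid and box_floor below 0.024 m and z of wheel_mid in the frame of box_floor between 0.006 and 0.013 m and linear speed of wheel below 0.02 m/s and contact force between the fingers and wheel below 0.1 N), for 0.2 s.
At the end, for the whole second after the job is handed in: All at rest: collar in the dish (within 36 mm of its middle); flange flat and wholly on the plate (within 30 by 20 mm of its middle); wheel flat in its box (within 24 mm of its middle); arbor upright in the stand (11 mm, 0.1 rad), shoulder on its top (within 4 mm) (horizontal distance between collar_mid and dish_floor below 0.036 m and z of collar_mid in the frame of dish_floor between 0.004 and 0.02 m and x of flange_mid in the frame of plate_top between -0.03 and 0.03 m and y of flange_mid in the frame of plate_top between -0.02 and 0.02 m and z of flange_mid in the frame of plate_top between 0.003 and 0.009 m and horizontal distance between wheel_mid and box_floor below 0.024 m and z of wheel_mid in the frame of box_floor between 0.006 and 0.013 m and horizontal distance between arbor_mid and stand_hole below 0.011 m and z of arbor_mid in the frame of stand_hole between 0.029 and 0.037 m and angle between arbor_mid's own z axis and vertical below 0.1 rad and linear speed of each of collar, flange, wheel, arbor below 0.02 m/s); the robot touches nothing.
It fails at once if the wheel is dropped (it falls freely faster than 0.8 m/s, that is from more than 3 cm) (linear speed of wheel above 0.8 m/s and contact force between the fingers and wheel below 0.1 N).
It fails at once if the nut is moved by more than 20 mm (distance of nut_mid from where it was at the start of the episode above 0.02 m).
It fails at once if the dressing stick is moved by more than 20 mm (distance of dresser_mid from where it was at the start of the episode above 0.02 m).
It also fails if it takes over 139 s, if anything falls off the work surface, if the arm or the gripper's body presses on something with over 40 N, if the wrist force passes 120 N, or if a joint passes its speed limit or range.

## Working session

There is one attempt and no reset: what is moved stays moved. The work goes in short steps, Python scripts to look and compute and a tool call to move; the robot and the scene stay as the last step left them, time stands still between calls to the robot, and variables do not carry over. Pictures are saved under pics/ and viewed, on a budget of 14 in all, crops included, one or two more only if the job needs it, and the job is handed in when it is done.

Besides the shell and the picture viewer there is one more tool, called after "Request:" in YAML: its name, and indented under it one key for each argument. move_arm: Moves the arm, as the interface text tells. Its arguments: {"type":"object","properties":{"commands":{"type":"array","items":{"type":"number"}},"grip":{"type":"number"}},"required":["commands"]}

```bash
mkdir -p pics
cat > h.py <<'E'
import numpy as np, cv2
from rig import env
from scipy.spatial.transform import Rotation as R
def cam(n):
    o=env.get_obs(); im,d=env.camera(n); c=env.camera_info(n)
    if n=="wrist":
        T=np.eye(4); T[:3,:3]=R.from_quat(o["tool_rot"]).as_matrix(); T[:3,3]=o["eef_pos"]
        E=T@np.array(c["mount"])
    else: E=np.linalg.inv(np.array(c["extrinsics"]))
    return im,d,c,E
def ray(c,E,u,v):
    return E[:3,3],E[:3,:3]@np.array([(u-c["cx"])/c["fx"],(v-c["cy"])/c["fy"],1])
def onz(c,E,u,v,z):
    o,r=ray(c,E,u,v); return o+r*(z-o[2])/r[2]
def cloud(d,c,E):
    v,u=np.mgrid[:d.shape[0],:d.shape[1]]
    p=np.stack([(u-c["cx"])/c["fx"]*d,(v-c["cy"])/c["fy"]*d,d],-1)@E[:3,:3].T+E[:3,3]
    p[d==0]=np.nan; return p
E
python3 - <<'E'
from h import *
o=env.get_obs()
print({k:np.round(v,3) for k,v in o.items()})
for n in("top","side","wrist"):
    im,d,c,E=cam(n); cv2.imwrite(f"pics/{n}0.png",im); np.savez(f"{n}0.npz",im=im,d=d,E=E,c=np.array([c[k] for k in("fx","fy","cx","cy")]))
    print(n,np.round(E,3).tolist(),[c[k] for k in("fx","fy","cx","cy")],(d==0).mean())
E
```

```text
{'t': np.float64(0.0), 'q': array([-1.199,  0.32 ,  1.566, -0.   ,  1.257, -0.02 ]), 'qd': array([ 0.001,  0.001, -0.002, -0.   ,  0.002,  0.002]), 'joint_torque': array([ 1.0000e-03, -4.1246e+01, -2.3197e+01,  7.3000e-02,  4.6000e-02,
       -0.0000e+00]), 'eef_pos': array([ 219.375, -530.955,  213.127]), 'tool_rot': array([ 0.981,  0.195, -0.   , -0.001]), 'contact_force': array([ 0.196, -0.089,  0.008]), 'wrist_torque': array([0.044, 0.019, 0.052]), 'opening': np.float64(91.219)}
top [[-0.0, -0.988, 0.154, 298.32], [-1.0, -0.001, -0.009, -11.564], [0.009, -0.154, -0.988, 1117.399], [0.0, 0.0, 0.0, 1.0]] [468.2725147460605, 468.2725147460605, 254.81125030137864, 183.38032947456273] 0.003977457682291667
side [[-0.88, -0.279, 0.385, 86.19], [-0.475, 0.503, -0.722, 717.969], [0.007, -0.818, -0.575, 682.766], [0.0, 0.0, 0.0, 1.0]] [361.08674790381167, 361.08674790381167, 258.3203106348801, 195.8192117139905] 0.004038492838541667
wrist [[0.382, -0.891, -0.247, 289.47], [-0.924, -0.369, -0.101, -503.037], [-0.001, 0.267, -0.964, 384.069], [0.0, 0.0, 0.0, 1.0]] [301.2378593670899, 301.2378593670899, 256.725260225469, 191.84613465739386] 0.003875732421875
```

View pics/top0.png

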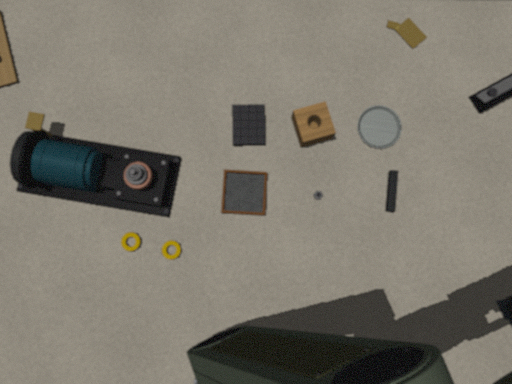

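View pics/side0.png

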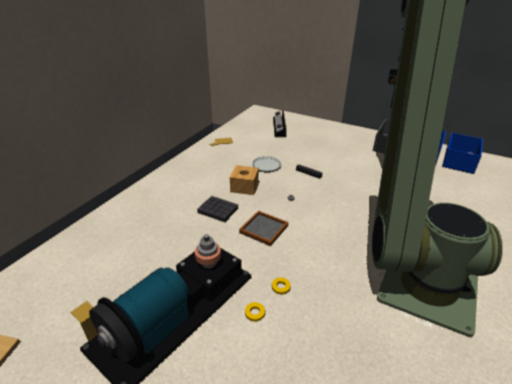

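Top view: the stack is at (137,174) on the grinder, dish (379,127), plate (249,125), box (245,192), stand (314,122), nut (318,195) and dresser (392,191). The two yellow rings at (131,242) and (172,250) are flange look-alikes. Next I measure each one with rays, checking against depth.

Run:
```python
from h import *
z=np.load("top0.npz"); im,d,E=z["im"],z["d"],z["E"]; c=dict(zip(("fx","fy","cx","cy"),z["c"])); P=cloud(d,c,E)
print("table z",np.nanmedian(P[280:300,20:180,2]))
def near(u,v,r=40):
    m=np.zeros(d.shape,np.uint8); cv2.circle(m,(u,v),r,1,-1); return m>0
def rect(name,u,v,zl,zh,r,ztop):
    m=near(u,v,r)&(P[...,2]>zl)&(P[...,2]<zh)
    m=cv2.morphologyEx(m.astype(np.uint8),cv2.MORPH_OPEN,np.ones((2,2)))
    n,l,s,ce=cv2.connectedComponentsWithStats(m)
    i=1+np.argmax(s[1:,4]); cn=max(cv2.findContours((l==i).astype(np.uint8),0,2)[0],key=cv2.contourArea)
    q=np.array([onz(c,E,*p[0],ztop)[:2] for p in cn],np.float32)
    b=cv2.minAreaRect(q); print(name,s[i,4],"z",np.round(np.nanmedian(P[l==i][:,2]),1),"minrect",np.round(b[0],1),np.round(b[1],1),round(b[2],1),"circ",np.round(cv2.minEnclosingCircle(q)[0],1),round(cv2.minEnclosingCircle(q)[1],1))
rect("dish",379,127,4,30,32,10)
rect("plate",249,125,9,30,32,18)
rect("box",245,192,8,30,38,14)
rect("stand",314,122,45,75,35,60)
rect("nut",318,195,4,25,12,12)
rect("dresser",392,191,8,30,30,20)
rect("wheel",137,174,85,125,22,103)
rect("wheel+",137,174,78,155,22,103)
rect("flange",137,174,105,155,22,115)
rect("collar",137,174,118,155,22,133)
rect("housing",137,174,50,155,60,62)
rect("motor",60,160,100,160,80,146)
b=near(137,174,20); print(np.nanmax(P[b][:,2]))
cr=cv2.resize(im[90:270,100:280],None,fx=3.3,fy=3.3,interpolation=cv2.INTER_CUBIC);cv2.imwrite("pics/c1.png",cr)
```

```text
table z 0.09275240663691875
dish 327 z 7.3 minrect [ 617.3 -336.4] [108.6  84.7] 37.1 circ [ 610.3 -327.3] 54.5
plate 1315 z 17.8 minrect [613.3  -7.4] [100.1  78. ] 0.1 circ [612.6  -7.4] 62.6
box 460 z 14.0 minrect [447.4   3. ] [104.1 104.9] 86.7 circ [447.6   2.7] 71.8
stand 1089 z 59.6 minrect [ 606.4 -160. ] [83.1 82.4] 16.3 circ [ 605.3 -160.6] 56.8
nut 67 z 11.4 minrect [ 441.7 -174.4] [18.4 22.3] 44.6 circ [ 442.  -173.8] 11.4
dresser 392 z 19.2 minrect [ 450.3 -347.8] [ 22.5 100.3] 83.0 circ [ 450.7 -344.5] 50.5
wheel 435 z 104.3 minrect [471.7 234.4] [60.5 59.1] 1.9 circ [472.7 234.1] 31.7
wheel+ 614 z 113.6 minrect [471.7 234.4] [60.5 59.1] 1.9 circ [472.7 234.1] 31.7
flange 362 z 119.3 minrect [472.8 235.9] [44.  45.7] 0.1 circ [472.1 235.7] 23.7
collar 190 z 132.1 minrect [471.8 235.7] [30.3 32.3] 0.1 circ [472.1 234.6] 17.5
housing 3747 z 63.2 minrect [480.2 281.4] [205.7 110.6] 80.5 circ [480.  279.8] 112.4
motor 3350 z 122.8 minrect [503.2 403.7] [180.6 116.7] 89.0 circ [497.6 404.3] 92.1
150.59671263890948
```

View pics/c1.png

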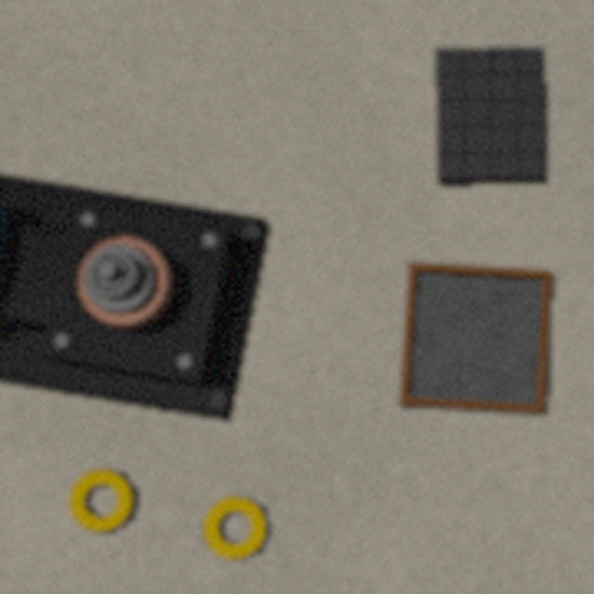

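Position estimates all match the stated sizes and heights. The stack at crop (120,280) is grey collar over grey flange over pink wheel. The two rings at crop (103,500) and (237,528) are yellow, so not wanted. Now I work out the first moves.

```bash
cat > go.py <<'E'
import sys
from h import *
# usage: go.py x y z yaw(deg)  -> shift in tool axes (m) and turn (deg)
x,y,z,w=map(float,sys.argv[1:5]); o=env.get_obs()
M=R.from_quat(o["tool_rot"]).as_matrix(); p=np.array(o["eef_pos"])
yaw=np.degrees(np.arctan2(M[1,0],M[0,0]))
print("t",round(float(o["t"]),2),"p",np.round(p,1),"yaw",round(yaw,2),"open",round(float(o["opening"]),1),"F",np.round(o["contact_force"],1),"q6",round(float(o["q"][5]),2))
print("shift m",np.round(M.T@(np.array([x,y,z])-p)/1000,4),"turn",round(-((w-yaw+180)%360-180),2),"tilt",np.round(M[2],4))
E
python3 go.py 472 235 220 80
```

```text
t 0.15 p [ 219.4 -531.1  213.3] yaw 22.45 open 91.3 F [0.3 0.3 0.2] q6 -0.02
shift m [ 0.5259 -0.6116 -0.0059] turn -57.55 tilt [ 0.     -0.0013 -1.    ]
```

Request:
move_arm:
  commands: [0.036,-0.042,-0.001,-8,0.075,-0.087,-0.002,-16,0.113,-0.131,-0.003,-24,0.151,-0.175,-0.004,-32,0.189,-0.219,-0.005,-40]
  grip: 1

```text
t: 0.78
eef_pos: [310.8, -255.0, 218.9]
tool_rot: [0.854, 0.52, 0.0, 0.0]
contact_force: [0.5, 0.3, 0.7]
opening: 91.5
```

```bash
python3 go.py 472 235 220 80
```

```text
t 0.78 p [ 310.8 -255.   218.9] yaw 62.67 open 91.5 F [0.5 0.3 0.7] q6 -0.24
shift m [ 0.5093 -0.0818 -0.001 ] turn -17.33 tilt [ 2.e-04  3.e-04 -1.e+00]
```

Request:
move_arm:
  commands: [0.06,-0.01,0,-4,0.12,-0.019,0,-8,0.18,-0.029,0,-12,0.24,-0.039,0,-16,0.3,-0.048,0,-17.3]

```text
t: 1.4
eef_pos: [407.0, 33.3, 219.0]
tool_rot: [0.767, 0.642, 0.0, 0.0]
contact_force: [1.2, -1.0, 0.2]
opening: 91.1
```

```bash
python3 go.py 472 235 220 80
```

```text
t 1.4 p [407.   33.3 219. ] yaw 79.83 open 91.1 F [ 1.2 -1.   0.2] q6 0.23
shift m [ 0.21    0.0283 -0.001 ] turn -0.17 tilt [-2.e-04  8.e-04 -1.e+00]
```

Request:
move_arm:
  commands: [0.06,0.008,0,0,0.12,0.016,0,0,0.17,0.023,0,0,0.21,0.028,-0.001,0,0.21,0.028,-0.001,0]

```text
t: 2.02
eef_pos: [472.1, 235.2, 219.2]
tool_rot: [0.766, 0.642, -0.0, -0.0]
contact_force: [0.0, 0.9, -0.1]
opening: 91.3
```

```bash
cat > stack.py <<'E'
from h import *
import sys
im,d,c,E=cam("wrist"); P=cloud(d,c,E); cv2.imwrite(sys.argv[1],im)
near=np.hypot(P[...,0]-472,P[...,1]-235)<45
for n,zl,zh,zt in(("thread",136,152,147),("collar",122,136,133),("flange",110,118,115),("wheel",98,106,103)):
    m=(near&(P[...,2]>zl)&(P[...,2]<zh)).astype(np.uint8)
    if m.sum()<20: print(n,"none");continue
    cn=max(cv2.findContours(m,0,2)[0],key=cv2.contourArea)
    q=np.array([onz(c,E,*p[0],zt)[:2] for p in cn],np.float32)
    e=cv2.fitEllipse(q); print(n,m.sum(),"z",np.round(np.nanmedian(P[m>0][:,2]),1),"ell",np.round(e[0],1),np.round(e[1],1),"circ",np.round(cv2.minEnclosingCircle(q)[0],1),round(cv2.minEnclosingCircle(q)[1],1))
E
python3 go.py 472 235 220 80; python3 stack.py pics/w1.png
```

```text
t 2.02 p [472.1 235.2 219.2] yaw 79.94 open 91.3 F [ 0.   0.9 -0.1] q6 0.62
shift m [-0.0002 -0.0001 -0.0008] turn -0.06 tilt [-1.e-04 -6.e-04 -1.e+00]
thread 210 z 146.6 ell [475.5 237.5] [12.8 14.5] circ [475.5 237.6] 7.3
collar 789 z 132.6 ell [475.6 237.3] [30.6 32.7] circ [475.5 237.3] 16.6
flange 723 z 114.8 ell [475.6 235.5] [41.  43.7] circ [475.5 236.6] 22.9
wheel 982 z 102.8 ell [475.6 236.6] [58.2 58.8] circ [475.7 236.5] 29.9
```

View pics/w1.png

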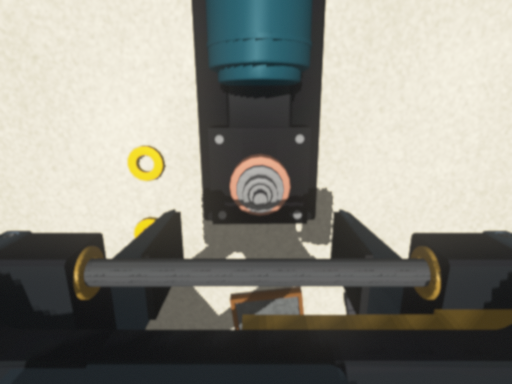

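Run:
```python
from h import *
c=env.camera_info("wrist"); M=np.array(c["mount"]); print(np.round(M,3))
I=np.linalg.inv(M)
for p in((16,45.6,0),(16,-45.6,0),(0,0,0)):
    q=I@np.array([*p,1]); print(p,c["fx"]*q[0]/q[2]+c["cx"],c["fy"]*q[1]/q[2]+c["cy"])
im=cv2.imread("pics/w1.png"); g=im[...,2]; 
for r in(216,222,228): print(r,g[r,150:206].tolist(),g[r,312:366].tolist())
```

```text
[[ 0.00000e+00 -9.64000e-01 -2.68000e-01  7.49730e+01]
 [ 1.00000e+00 -0.00000e+00  1.00000e-03  2.74000e-01]
 [-1.00000e-03 -2.68000e-01  9.64000e-01 -1.70843e+02]
 [ 0.00000e+00  0.00000e+00  0.00000e+00  1.00000e+00]]
(16, 45.6, 0) 332.0558301814687 210.40955975796513
(16, -45.6, 0) 179.76027037449006 210.42108197493926
(0, 0, 0) 255.9404258087221 235.13286914249147
216 [206, 210, 217, 220, 221, 224, 228, 229, 222, 196, 154, 113, 83, 69, 66, 65, 64, 65, 65, 65, 63, 61, 59, 58, 58, 58, 56, 58, 58, 74, 134, 202, 229, 233, 233, 233, 234, 236, 237, 238, 239, 238, 237, 235, 234, 234, 236, 237, 239, 240, 239, 228, 183, 117, 71, 53] [42, 41, 54, 78, 97, 104, 107, 109, 109, 110, 110, 109, 108, 109, 108, 110, 110, 109, 117, 152, 181, 152, 94, 55, 49, 48, 50, 50, 50, 52, 55, 56, 59, 61, 64, 63, 63, 63, 62, 69, 91, 129, 178, 217, 231, 236, 237, 238, 238, 238, 239, 239, 240, 240]
222 [241, 234, 213, 167, 118, 81, 67, 64, 64, 64, 64, 63, 64, 63, 63, 62, 59, 58, 57, 57, 57, 56, 57, 55, 56, 56, 56, 56, 55, 61, 94, 156, 211, 230, 233, 235, 236, 237, 236, 235, 234, 235, 235, 237, 237, 237, 237, 238, 239, 240, 239, 229, 189, 140, 117, 111] [105, 105, 106, 106, 106, 105, 104, 104, 106, 108, 110, 110, 109, 108, 107, 107, 108, 114, 144, 177, 167, 119, 69, 47, 46, 46, 47, 48, 46, 47, 48, 49, 48, 49, 51, 53, 54, 56, 58, 60, 60, 60, 59, 58, 59, 60, 69, 95, 134, 177, 215, 232, 238, 240]
228 [63, 62, 63, 63, 61, 62, 62, 62, 61, 61, 62, 60, 58, 56, 55, 55, 54, 54, 54, 53, 53, 53, 53, 52, 52, 53, 53, 53, 54, 54, 74, 139, 208, 233, 238, 237, 236, 236, 235, 236, 237, 238, 238, 237, 237, 236, 235, 235, 236, 236, 236, 229, 203, 157, 123, 113] [108, 107, 107, 107, 108, 108, 108, 107, 107, 107, 108, 111, 110, 110, 108, 106, 104, 107, 131, 152, 129, 81, 50, 45, 43, 45, 44, 43, 45, 45, 46, 47, 45, 47, 47, 48, 47, 48, 49, 51, 52, 54, 56, 56, 58, 57, 57, 58, 58, 58, 58, 59, 60, 69]
```

Wrist view: the stack is at (260,190), centred at (475.5, 237). The fingertip check shows a +0.7 mm camera bias, so I aim for about (475, 237).

```bash
python3 go.py 475 237 118 80
```

```text
t 2.08 p [471.5 233.6 219.2] yaw 79.87 open 91.6 F [-0.6 -0.8  0.9] q6 0.62
shift m [0.0041 0.003  0.1012] turn -0.13 tilt [-0.0013 -0.0011 -1.    ]
```

```bash
for i in 1 2 3 4; do python3 stack.py pics/w1b.png | grep -E "thread|wheel"; python3 go.py 475 237 118 80;done
```

```text
thread 211 z 146.5 ell [475.7 237.5] [13.  14.1] circ [475.9 237.4] 7.3
wheel 988 z 102.8 ell [475.6 236.6] [58.2 58.7] circ [475.6 236.5] 29.8
t 2.12 p [471.2 232.6 219.4] yaw 79.79 open 91.2 F [ 0.4 -0.2 -0.9] q6 0.62
shift m [0.0051 0.003  0.1014] turn -0.21 tilt [-0.0015 -0.0011 -1.    ]
thread 209 z 146.4 ell [475.7 237.3] [12.5 14.4] circ [475.8 237.3] 7.3
wheel 983 z 102.8 ell [475.6 236.5] [58.1 58.6] circ [475.8 236.6] 29.8
t 2.17 p [471.2 232.1 219.6] yaw 79.74 open 91.0 F [-0.5  0.3 -0.3] q6 0.62
shift m [0.0056 0.003  0.1016] turn -0.26 tilt [-1.3e-03 -9.0e-04 -1.0e+00]
thread 205 z 146.5 ell [475.6 237.3] [12.4 14.4] circ [475.5 237.5] 7.2
wheel 991 z 102.8 ell [475.6 236.5] [58.3 58.4] circ [475.6 236.5] 29.7
t 2.23 p [471.3 231.9 219.8] yaw 79.7 open 90.9 F [-0.1 -0.3 -0.7] q6 0.62
shift m [0.0058 0.0028 0.1018] turn -0.3 tilt [-9.e-04 -5.e-04 -1.e+00]
thread 207 z 146.5 ell [475.7 237.4] [12.6 14.2] circ [475.6 237.4] 7.2
wheel 999 z 102.9 ell [475.6 236.5] [58.2 58.7] circ [475.7 236.5] 29.9
t 2.27 p [471.4 231.8 220. ] yaw 79.68 open 90.9 F [-0.4  0.1 -0.2] q6 0.62
shift m [0.0058 0.0027 0.1019] turn -0.32 tilt [-5.e-04 -2.e-04 -1.e+00]
```

Request:
move_arm:
  commands: [0.006,0.003,0.02,0,0.006,0.003,0.045,0,0.006,0.003,0.07,0,0.006,0.003,0.08,0,0.006,0.003,0.08,0]

```text
t: 2.9
eef_pos: [475.6, 237.7, 139.9]
tool_rot: [0.768, 0.641, -0.0, -0.0]
contact_force: [-1.1, -0.5, -0.0]
opening: 91.0
```

```bash
python3 go.py 475 237 118 80;python3 stack.py pics/w1b.png
```

```text
t 2.9 p [475.6 237.7 139.9] yaw 79.7 open 91.0 F [-1.1 -0.5 -0. ] q6 0.62
shift m [-0.0008 -0.0005  0.0219] turn -0.3 tilt [-5.e-04 -5.e-04 -1.e+00]
thread 655 z 146.4 ell [475.8 238.2] [12.8 16.1] circ [476.1 238.4] 8.2
collar 1500 z 132.6 ell [475.8 237.8] [30.6 34.1] circ [476.  237.8] 17.3
flange 1238 z 114.8 ell [475.2 235.6] [41.8 45.1] circ [475.5 237. ] 23.0
wheel 1555 z 102.9 ell [475.3 235.5] [54.6 57.9] circ [475.6 236.8] 29.9
```

Request:
move_arm:
  commands: [-0.0008,-0.0005,0.012,0,-0.0008,-0.0005,0.022,0,-0.0008,-0.0005,0.022,0,-0.0008,-0.0005,0.022,0]

```text
t: 3.45
eef_pos: [475.3, 237.7, 118.0]
tool_rot: [0.767, 0.641, 0.0, 0.0]
contact_force: [-0.3, -0.1, 0.2]
opening: 91.3
```

```bash
python3 go.py 475 237 118 80
```

```text
t 3.45 p [475.3 237.7 118. ] yaw 79.75 open 91.3 F [-0.3 -0.1  0.2] q6 0.62
shift m [-0.0008 -0.0001 -0.    ] turn -0.25 tilt [-0.e+00  2.e-04 -1.e+00]
```

Request:
move_arm:
  commands: [0,0,0,0,0,0,0,0,0,0,0,0,0,0,0,0,0,0,0,0]
  grip: 0.25

```text
t: 4.08
eef_pos: [475.2, 237.6, 117.9]
tool_rot: [0.767, 0.641, -0.0, 0.0]
contact_force: [-0.8, -0.0, -0.3]
opening: 43.6
```

Request:
move_arm:
  commands: [0,0,0,0,0,0,0,0,0,0,0,0,0,0,0,0,0,0,0,0]

```text
t: 4.7
eef_pos: [475.2, 237.6, 117.9]
tool_rot: [0.767, 0.641, 0.0, 0.0]
contact_force: [0.6, -0.3, -0.1]
opening: 31.5
```

Gripped at 31.5 mm, with no side force. Lifting.

Request:
move_arm:
  commands: [0,0,-0.01,0,0,0,-0.022,0,0,0,-0.036,0,0,0,-0.05,0,0,0,-0.062,0]

```text
t: 5.32
eef_pos: [475.3, 237.7, 181.2]
tool_rot: [0.767, 0.641, 0.0, 0.0]
contact_force: [-0.6, 0.3, -1.0]
opening: 31.6
```

```bash
python3 go.py 610 -327 150 80; python3 stack.py pics/w2.png
```

```text
t 5.33 p [475.3 237.7 181.2] yaw 79.75 open 31.6 F [-0.6  0.3 -1. ] q6 0.62
shift m [-0.5318  0.233   0.0312] turn -0.25 tilt [ 5.e-04  9.e-04 -1.e+00]
thread 99 z 143.0 ell [476.6 242.1] [ 6.3 12.1] circ [476.7 240.9] 5.9
collar 283 z 132.6 ell [476.  238.8] [18.5 19.1] circ [475.7 238.5] 10.4
flange 1357 z 114.8 ell [476.  238.4] [40.6 42.1] circ [475.7 237. ] 22.8
wheel 1064 z 102.8 ell [475.6 237.1] [54.  54.7] circ [475.7 237.1] 29.5
```

View pics/w2.png

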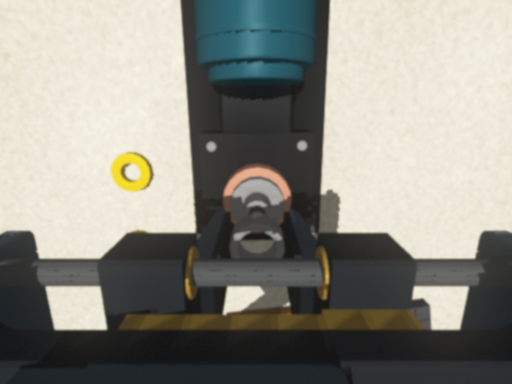

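The collar is in the fingers at (258,240). The flange, wheel and arbor stayed put. Moving to the dish.

Request:
move_arm:
  commands: [-0.04,0.018,0,0,-0.09,0.04,0,0,-0.145,0.064,0,0,-0.2,0.088,0,0,-0.255,0.112,0,0]

```text
t: 6.0
eef_pos: [540.2, -35.0, 180.2]
tool_rot: [0.767, 0.641, 0.0, 0.0]
contact_force: [0.3, 0.8, -1.4]
opening: 31.6
```

Request:
move_arm:
  commands: [-0.055,0.024,0,0,-0.11,0.048,0,0,-0.165,0.072,0,0,-0.21,0.092,0,0,-0.235,0.103,0.01,0]

```text
t: 6.62
eef_pos: [600.1, -285.3, 170.0]
tool_rot: [0.768, 0.64, 0.0, 0.001]
contact_force: [0.6, 0.3, -0.8]
opening: 31.1
```

Request:
move_arm:
  commands: [-0.02,0.009,0,0,-0.04,0.018,0.02,0,-0.04,0.018,0.04,0,-0.04,0.018,0.04,0,-0.04,0.018,0.04,0]

```text
t: 7.25
eef_pos: [610.3, -324.9, 129.9]
tool_rot: [0.767, 0.641, -0.0, -0.0]
contact_force: [0.7, -0.3, 0.3]
opening: 31.6
```

```bash
python3 go.py 610 -327 6.5 80
python3 - <<'E'
from h import *
im,d,c,E=cam("wrist"); cv2.imwrite("pics/w3.png",im)
E
```

```text
t 7.25 p [ 610.3 -324.9  129.9] yaw 79.79 open 31.6 F [ 0.7 -0.3  0.3] q6 -0.33
shift m [-2.100e-03  1.000e-04  1.234e-01] turn -0.21 tilt [ 1.e-04 -1.e-04 -1.e+00]
```

View pics/w3.png

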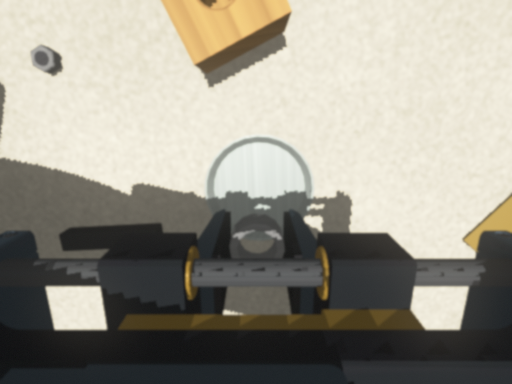

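Run:
```python
from h import *
im,d,c,E=cam("wrist"); im=cv2.imread("pics/w3.png")
for uv in((259,188),(207,188),(312,188),(259,137)): print(uv,np.round(onz(c,E,*uv,11),1))
```

```text
(259, 188) [ 613.2 -327.3   11. ]
(207, 188) [ 562.2 -318.1   11. ]
(312, 188) [ 665.2 -336.7   11. ]
(259, 137) [ 622.  -277.8   11. ]
```

Request:
move_arm:
  commands: [-0.001,0,0.03,0,-0.002,0,0.06,0,-0.002,0,0.09,0,-0.002,0,0.11,0,-0.002,0,0.116,0]

```text
t: 7.98
eef_pos: [609.5, -326.9, 13.3]
tool_rot: [0.767, 0.641, -0.0, -0.001]
contact_force: [-0.1, 0.7, -1.6]
opening: 31.6
```

```bash
python3 go.py 610 -327 6.5 80
```

```text
t 7.97 p [ 609.5 -326.9   13.3] yaw 79.77 open 31.6 F [-0.1  0.7 -1.6] q6 -0.33
shift m [0.     0.0005 0.0068] turn -0.23 tilt [ 3.0e-04 -1.1e-03 -1.0e+00]
```

Center confirmed. Set the collar down, watching force.

Request:
move_arm:
  commands: [0.0,0.001,0.003,0,0,0.001,0.005,0,0,0.001,0.0068,0,0,0.001,0.0068,0]

```text
t: 8.48
eef_pos: [610.8, -327.6, 7.5]
tool_rot: [0.767, 0.641, 0.0, 0.0]
contact_force: [-1.0, 0.7, -0.3]
opening: 31.8
```

Request:
move_arm:
  commands: [0,0,0,0,0,0,0,0,0,0,0,0,0,0,0,0]
  grip: 0.55

```text
t: 8.98
eef_pos: [610.8, -327.6, 7.2]
tool_rot: [0.767, 0.641, -0.0, 0.0]
contact_force: [-0.3, 0.2, -0.2]
opening: 50.2
```

Request:
move_arm:
  commands: [0,0,-0.01,0,0,0,-0.04,0,0,0,-0.09,0,0,0,-0.14,0,0,0,-0.17,0]

```text
t: 9.6
eef_pos: [611.6, -328.0, 181.4]
tool_rot: [0.767, 0.641, 0.001, 0.002]
contact_force: [1.3, -0.2, -0.9]
opening: 50.3
```

```bash
python3 - <<'E'
from h import *
im,d,c,E=cam("wrist"); P=cloud(d,c,E); np.set_printoptions(suppress=True)
m=(np.hypot(P[...,0]-610,P[...,1]+327)<42)&(P[...,2]>14)&(P[...,2]<30)
print(m.sum(),np.round(np.nanmedian(P[m],0),1))
E
python3 go.py 475 237 180 80
```

```text
353 [ 611.2 -328.8   20.7]
t 9.65 p [ 613.1 -328.8  185.3] yaw 79.75 open 50.6 F [ 0.2 -0.3  2.9] q6 -0.33
shift m [ 0.5322 -0.2366  0.0007] turn -0.25 tilt [-0.0038  0.011  -0.9999]
```

Collar is in the dish (top at 20.7 mm, lying flat). Back for the flange.

Request:
move_arm:
  commands: [0.04,-0.018,0,0,0.09,-0.04,0,0,0.145,-0.064,0,0,0.2,-0.089,0,0,0.255,-0.113,0,0]
  grip: 0.8

```text
t: 10.28
eef_pos: [544.1, -54.7, 177.4]
tool_rot: [0.768, 0.641, 0.0, 0.0]
contact_force: [0.5, 0.1, 0.3]
opening: 73.2
```

Request:
move_arm:
  commands: [0.055,-0.024,0,0,0.11,-0.049,0,0,0.165,-0.073,0,0,0.22,-0.098,0,0,0.25,-0.111,0,0]

```text
t: 10.9
eef_pos: [479.0, 211.8, 177.4]
tool_rot: [0.767, 0.642, 0.0, -0.0]
contact_force: [-0.2, -0.2, -1.0]
opening: 73.5
```

```bash
python3 go.py 475.2 237 106 80
```

```text
t 10.9 p [479.  211.8 177.4] yaw 79.89 open 73.5 F [-0.2 -0.2 -1. ] q6 0.57
shift m [ 0.0241 -0.0082  0.0714] turn -0.11 tilt [ 6.e-04  3.e-04 -1.e+00]
```

Request:
move_arm:
  commands: [0.02,-0.006,0,0,0.024,-0.008,0.01,0,0.024,-0.008,0.03,0,0.024,-0.008,0.04,0,0.024,-0.008,0.04,0]

```text
t: 11.52
eef_pos: [476.1, 233.4, 136.2]
tool_rot: [0.768, 0.641, -0.001, -0.0]
contact_force: [0.8, 0.1, 1.7]
opening: 73.0
```

```bash
python3 go.py 475.2 237 106 80;  python3 stack.py pics/w4.png
```

```text
t 11.53 p [476.1 233.4 136.2] yaw 79.7 open 73.0 F [0.8 0.1 1.7] q6 0.61
shift m [ 0.0034 -0.0015  0.0302] turn -0.3 tilt [-0.0015 -0.0017 -1.    ]
thread 1115 z 145.9 ell [476.  238.1] [13.3 15.7] circ [475.9 238. ] 7.9
collar 492 z 132.7 ell [475.7 237.4] [17.2 24.9] circ [475.7 238.1] 11.0
flange 2271 z 114.9 ell [475.8 236.5] [41.5 44.6] circ [475.7 236.7] 23.1
wheel 1686 z 102.9 ell [475.2 235.4] [54.7 57. ] circ [476.  236.7] 30.0
```

Request:
move_arm:
  commands: [0.003,-0.001,0.01,0,0.003,-0.001,0.02,0,0.003,-0.001,0.025,0,0.003,-0.001,0.025,0,0.003,-0.001,0.025,0]

```text
t: 12.2
eef_pos: [476.3, 237.6, 112.3]
tool_rot: [0.767, 0.641, 0.0, 0.0]
contact_force: [0.1, -0.1, 0.1]
opening: 73.1
```

```bash
python3 go.py 475.1 237 105.5 80
```

```text
t 12.2 p [476.3 237.6 112.3] yaw 79.75 open 73.1 F [ 0.1 -0.1  0.1] q6 0.62
shift m [-0.0008 -0.0011  0.0068] turn -0.25 tilt [ 2.e-04  4.e-04 -1.e+00]
```

Request:
move_arm:
  commands: [-0.0008,-0.0011,0.004,0,-0.0008,-0.0011,0.0068,0,-0.0008,-0.0011,0.0068,0,-0.0008,-0.0011,0.0068,0]

```text
t: 12.7
eef_pos: [475.0, 236.9, 105.4]
tool_rot: [0.767, 0.641, 0.0, 0.0]
contact_force: [-0.1, 0.1, 0.3]
opening: 73.0
```

Request:
move_arm:
  commands: [0,0,0,0,0,0,0,0,0,0,0,0,0,0,0,0,0,0,0,0]
  grip: 0.4

```text
t: 13.32
eef_pos: [475.0, 236.9, 105.4]
tool_rot: [0.767, 0.641, 0.0, 0.0]
contact_force: [0.8, 0.0, 0.5]
opening: 44.3
```

```bash
python3 go.py 475.1 237 105.5 80
```

```text
t 13.32 p [475.  236.9 105.4] yaw 79.75 open 44.3 F [0.8 0.  0.5] q6 0.62
shift m [ 0.0001  0.0001 -0.0001] turn -0.25 tilt [-0.e+00  2.e-04 -1.e+00]
```

Request:
move_arm:
  commands: [0,0,0,0,0,0,-0.005,0,0,0,-0.012,0,0,0,-0.02,0,0,0,-0.028,0]

```text
t: 13.95
eef_pos: [475.0, 236.9, 134.1]
tool_rot: [0.767, 0.641, 0.0, 0.0]
contact_force: [0.2, -0.0, -1.1]
opening: 44.0
```

Request:
move_arm:
  commands: [0,0,-0.01,0,0,0,-0.02,0,0,0,-0.03,0,0,0,-0.04,0,0,0,-0.045,0]

```text
t: 14.58
eef_pos: [475.2, 237.0, 179.2]
tool_rot: [0.767, 0.641, 0.0, 0.0]
contact_force: [0.2, -0.3, -1.0]
opening: 44.4
```

```bash
python3 go.py 613 -7 150 80;  python3 stack.py pics/w4.png
```

```text
t 14.57 p [475.2 237.  179.2] yaw 79.75 open 44.4 F [ 0.2 -0.3 -1. ] q6 0.62
shift m [-0.2156  0.179   0.0292] turn -0.25 tilt [ 5.e-04  9.e-04 -1.e+00]
thread none
collar 89 z 128.2 ell [476.9 245. ] [ 6.2 14.3] circ [476.8 243.6] 7.9
flange 58 z 113.8 ell [475.4 236.5] [19.  19.5] circ [476.4 239.2] 9.1
wheel 2176 z 102.9 ell [476.9 243.1] [46.1 57.8] circ [475.8 236.9] 29.7
```

View pics/w4.png

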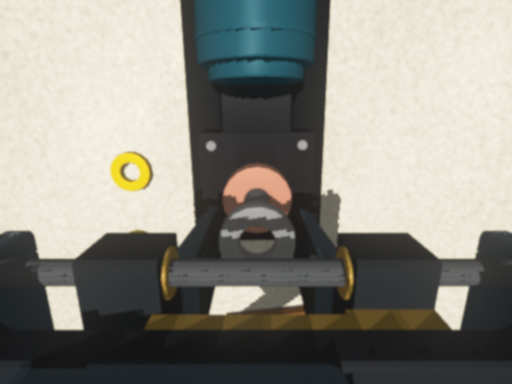

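Flange is held level at (257,230) and the wheel is undisturbed. On to the plate.

Request:
move_arm:
  commands: [-0.03,0.025,0,0,-0.07,0.058,0,0,-0.11,0.091,0,0,-0.15,0.125,0,0,-0.185,0.154,0,0]

```text
t: 15.25
eef_pos: [594.2, 25.6, 178.0]
tool_rot: [0.768, 0.641, -0.0, -0.0]
contact_force: [0.0, 0.8, -0.6]
opening: 44.3
```

Request:
move_arm:
  commands: [-0.02,0.016,0,0,-0.03,0.025,0.01,0,-0.03,0.025,0.02,0,-0.03,0.025,0.03,0,-0.03,0.025,0.03,0]

```text
t: 15.88
eef_pos: [611.5, -5.5, 147.0]
tool_rot: [0.767, 0.642, -0.001, -0.001]
contact_force: [-0.4, -0.0, -1.4]
opening: 44.6
```

```bash
python3 go.py 613 -7 21 80
python3 - <<'E'
from h import *
im,d,c,E=cam("wrist"); cv2.imwrite("pics/w5.png",im); P=cloud(d,c,E)
m=((np.abs(P[...,0]-613)<75)&(np.abs(P[...,1]+7)<65)&(P[...,2]>10)&(P[...,2]<26)).astype(np.uint8)
cn=max(cv2.findContours(m,0,2)[0],key=cv2.contourArea)
q=np.array([onz(c,E,*p[0],18)[:2] for p in cn],np.float32); print(m.sum(),np.round(np.nanmedian(P[m>0],0),1),cv2.minAreaRect(q),q.min(0),q.max(0))
E
```

```text
t 15.88 p [611.5  -5.5 147. ] yaw 79.82 open 44.6 F [-0.4 -0.  -1.4] q6 0.15
shift m [-0.0012  0.0021  0.126 ] turn -0.18 tilt [-3.0e-04 -2.9e-03 -1.0e+00]
6125 [621.4   1.1  18. ] ((615.864501953125, -7.356174468994141), (99.43132019042969, 80.3272705078125), 0.95315021276474) [565.5885  -47.09071] [666.17487   33.425694]
```

View pics/w5.png

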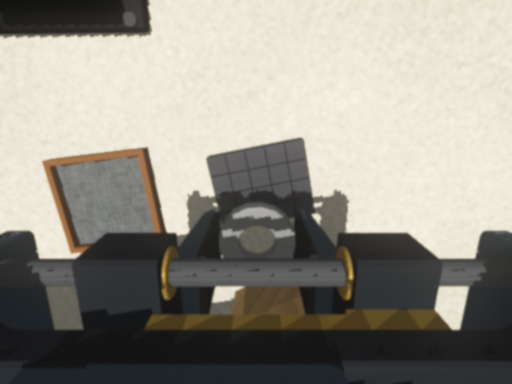

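Request:
move_arm:
  commands: [-0.001,0.004,0.03,0,-0.001,0.004,0.06,0,-0.001,0.004,0.09,0,-0.001,0.004,0.11,0,-0.001,0.004,0.118,0]

```text
t: 16.55
eef_pos: [616.1, -7.8, 29.6]
tool_rot: [0.767, 0.641, -0.0, -0.0]
contact_force: [-0.5, -0.4, -1.0]
opening: 44.5
```

```bash
python3 go.py 615 -7 21 80
```

```text
t 16.55 p [616.1  -7.8  29.6] yaw 79.78 open 44.5 F [-0.5 -0.4 -1. ] q6 0.15
shift m [ 0.0006 -0.0012  0.0086] turn -0.22 tilt [-2.0e-04 -1.2e-03 -1.0e+00]
```

Request:
move_arm:
  commands: [0,-0.001,0.003,0,0,-0.001,0.006,0,0,-0.001,0.0085,0,0,-0.001,0.0085,0,0,-0.001,0.0085,0]

```text
t: 17.18
eef_pos: [615.8, -8.1, 22.1]
tool_rot: [0.767, 0.641, 0.0, 0.0]
contact_force: [0.1, -0.6, -1.1]
opening: 44.4
```

Request:
move_arm:
  commands: [0,0,0.0004,0,0,0,0.0004,0,0,0,0.0004,0,0,0,0.0004,0]
  grip: 0.7

```text
t: 17.68
eef_pos: [615.6, -8.1, 21.5]
tool_rot: [0.767, 0.641, 0.0, 0.0]
contact_force: [0.2, 0.4, -0.2]
opening: 63.5
```

Request:
move_arm:
  commands: [0,0,-0.01,0,0,0,-0.04,0,0,0,-0.09,0,0,0,-0.13,0,0,0,-0.15,0]

```text
t: 18.3
eef_pos: [616.7, -8.1, 175.2]
tool_rot: [0.767, 0.641, 0.002, 0.002]
contact_force: [0.7, -0.5, 0.3]
opening: 64.0
```

```bash
python3 - <<'E'
from h import *
im,d,c,E=cam("wrist"); P=cloud(d,c,E); np.set_printoptions(suppress=True)
m=(np.hypot(P[...,0]-615,P[...,1]+7)<45)&(P[...,2]>24)&(P[...,2]<40)
q=P[m]; print(m.sum(),np.round(np.nanmedian(q,0),1),np.round(np.percentile(q,[3,97],axis=0),1))
E
python3 go.py 475.1 237 160 80
```

```text
1076 [616.3  -7.7  29.8] [[596.4 -28.2  26.7]
 [636.   12.1  31.2]]
t 18.35 p [617.7  -8.1 177.1] yaw 79.75 open 63.8 F [1.6 0.2 1.8] q6 0.15
shift m [ 0.2158 -0.1841  0.0158] turn -0.25 tilt [ 0.0013  0.0086 -1.    ]
```

Flange is flat on the plate at (616,-8), top at 29.8 mm. Now the wheel.

Request:
move_arm:
  commands: [0.035,-0.03,0,0,0.075,-0.064,0,0,0.115,-0.098,0,0,0.155,-0.132,0,0,0.195,-0.166,0,0]
  grip: 0.95

```text
t: 18.98
eef_pos: [485.7, 214.6, 171.4]
tool_rot: [0.768, 0.641, 0.0, -0.0]
contact_force: [0.1, 0.4, 0.1]
opening: 87.0
```

Request:
move_arm:
  commands: [0.015,-0.013,0,0,0.021,-0.018,0.0,0,0.021,-0.018,0.01,0,0.021,-0.018,0.02,0,0.021,-0.018,0.02,0]

```text
t: 19.6
eef_pos: [472.7, 236.0, 150.0]
tool_rot: [0.768, 0.641, -0.001, -0.0]
contact_force: [-0.4, 0.1, 0.5]
opening: 86.5
```

```bash
python3 go.py 475.1 237 94 80; python3 stack.py pics/w6.png
```

```text
t 19.6 p [472.7 236.  150. ] yaw 79.66 open 86.5 F [-0.4  0.1  0.5] q6 0.62
shift m [0.0016 0.0023 0.056 ] turn -0.34 tilt [-0.002  -0.0022 -1.    ]
thread 460 z 146.8 ell [475.7 238. ] [12.7 15.8] circ [476.  238.1] 8.1
collar 421 z 132.6 ell [475.7 237.2] [17.7 23.7] circ [475.7 238.3] 11.0
flange 86 z 114.4 ell [469.8 212. ] [30.8 70. ] circ [476.1 238.8] 9.4
wheel 3482 z 102.9 ell [475.6 236.6] [58.2 59.1] circ [475.9 236.7] 30.0
```

Request:
move_arm:
  commands: [0.001,0.002,0.015,0,0.001,0.002,0.03,0,0.001,0.002,0.045,0,0.001,0.002,0.047,0,0.001,0.002,0.047,0]

```text
t: 20.27
eef_pos: [475.1, 237.9, 104.3]
tool_rot: [0.767, 0.641, -0.0, 0.0]
contact_force: [-0.2, -0.4, -0.1]
opening: 86.6
```

```bash
python3 go.py 475.1 236.8 93.5 80
```

```text
t 20.27 p [475.1 237.9 104.3] yaw 79.75 open 86.6 F [-0.2 -0.4 -0.1] q6 0.62
shift m [-0.0011  0.0002  0.0108] turn -0.25 tilt [-2.e-04 -0.e+00 -1.e+00]
```

Request:
move_arm:
  commands: [-0.001,0,0.005,0,-0.001,0,0.0108,0,-0.001,0,0.0108,0,-0.001,0,0.0108,0]

```text
t: 20.78
eef_pos: [475.0, 236.9, 93.7]
tool_rot: [0.767, 0.641, 0.0, 0.0]
contact_force: [-0.1, 0.4, 0.3]
opening: 86.8
```

Request:
move_arm:
  commands: [0,0,0,0,0,0,0,0,0,0,0,0,0,0,0,0,0,0,0,0]
  grip: 0.5

```text
t: 21.4
eef_pos: [475.0, 236.9, 93.7]
tool_rot: [0.767, 0.641, 0.0, 0.0]
contact_force: [0.7, 0.1, 0.4]
opening: 57.7
```

Request:
move_arm:
  commands: [0,0,0,0,0,0,-0.003,0,0,0,-0.006,0,0,0,-0.01,0,0,0,-0.014,0]

```text
t: 22.02
eef_pos: [474.9, 236.9, 107.9]
tool_rot: [0.767, 0.641, 0.0, 0.0]
contact_force: [-0.1, -0.4, -1.8]
opening: 58.1
```

```bash
python3 go.py 475.1 237 180 80
```

```text
t 22.02 p [474.9 236.9 107.9] yaw 79.75 open 58.1 F [-0.1 -0.4 -1.8] q6 0.62
shift m [ 0.0002  0.0002 -0.0721] turn -0.25 tilt [-1.e-04  1.e-04 -1.e+00]
```

Request:
move_arm:
  commands: [0,0,-0.012,0,0,0,-0.028,0,0,0,-0.045,0,0,0,-0.062,0,0,0,-0.072,0]

```text
t: 22.65
eef_pos: [475.3, 237.1, 181.2]
tool_rot: [0.767, 0.641, 0.001, 0.0]
contact_force: [-0.1, 0.5, -2.1]
opening: 58.0
```

```bash
python3 go.py 450 5 180 41.7; python3 stack.py pics/w7.png
```

```text
t 22.65 p [475.3 237.1 181.2] yaw 79.75 open 58.0 F [-0.1  0.5 -2.1] q6 0.62
shift m [-0.2329  0.0164  0.001 ] turn 38.05 tilt [ 0.0011  0.0017 -1.    ]
thread none
collar none
flange none
wheel none
```

View pics/w7.png

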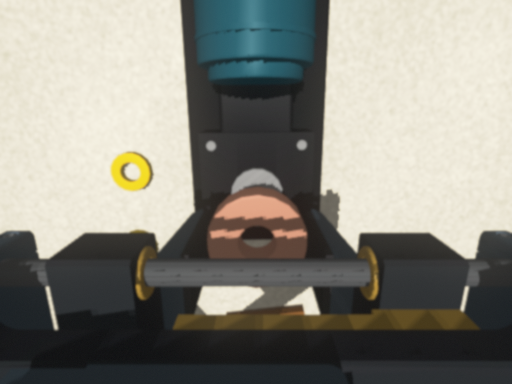

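Wheel is held level at (258,225). The arbor shoulder is still on the sleeve at (258,178). Gentle transfer to the box.

Request:
move_arm:
  commands: [-0.02,0.001,0,3,-0.055,0.004,0,9,-0.095,0.007,0,16,-0.135,0.01,0,23,-0.175,0.012,0,30]

```text
t: 23.32
eef_pos: [454.3, 60.4, 178.9]
tool_rot: [0.908, 0.418, -0.001, 0.0]
contact_force: [0.4, 0.4, -0.7]
opening: 58.4
```

```bash
python3 go.py 450 5 130 41.7
```

```text
t 23.32 p [454.3  60.4 178.9] yaw 49.43 open 58.4 F [ 0.4  0.4 -0.7] q6 0.82
shift m [-0.0447  0.0328  0.049 ] turn 7.73 tilt [-1.7e-03 -8.0e-04 -1.0e+00]
```

Request:
move_arm:
  commands: [-0.025,0.018,0,4,-0.038,0.028,0.01,7,-0.0447,0.0328,0.025,7.7,-0.0447,0.0328,0.04,7.7,-0.0447,0.0328,0.049,7.7]

```text
t: 23.95
eef_pos: [450.6, 7.1, 129.1]
tool_rot: [0.934, 0.358, -0.001, -0.001]
contact_force: [-0.8, 0.2, -1.2]
opening: 58.4
```

```bash
python3 go.py 450 5 18 41.7;python3 - <<'E'
from h import *
im,d,c,E=cam("wrist"); cv2.imwrite("pics/w8.png",im); P=cloud(d,c,E)
m=((np.abs(P[...,0]-450)<75)&(np.abs(P[...,1]-5)<75)&(P[...,2]>8)&(P[...,2]<22)).astype(np.uint8)
cn=np.vstack([k for k in cv2.findContours(m,0,2)[0] if len(k)>15])
q=np.array([onz(c,E,*p[0],16)[:2] for p in cn],np.float32); print(m.sum(),np.round(np.nanmedian(P[m>0],0),1),cv2.minAreaRect(q),q.min(0),q.max(0))
E
```

```text
t 23.95 p [450.6   7.1 129.1] yaw 41.99 open 58.4 F [-0.8  0.2 -1.2] q6 0.83
shift m [-0.0017  0.0013  0.1111] turn 0.29 tilt [-0.0019 -0.0018 -1.    ]
1945 [479.3  31.9  15.8] ((450.0711364746094, 2.0779342651367188), (104.14750671386719, 103.9964828491211), 86.67683410644531) [399.11057 -52.71677] [504.51257   56.826317]
```

View pics/w8.png

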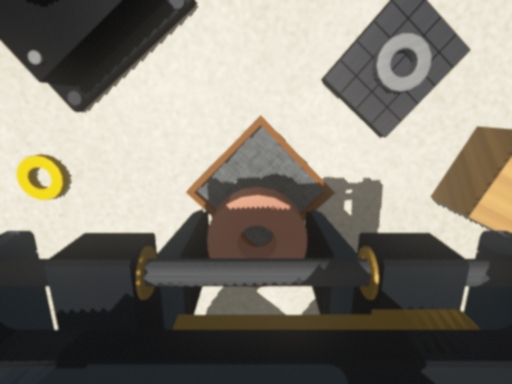

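The box centre measures (450,2), side 104 mm, with diagonal fingers aligned. The flange sits on the plate at (404,62). Descending gently.

Request:
move_arm:
  commands: [-0.003,0.002,0.015,0,-0.004,0.003,0.035,0,-0.004,0.003,0.055,0,-0.004,0.003,0.075,0,-0.004,0.003,0.09,0]

```text
t: 24.62
eef_pos: [450.7, 2.5, 39.9]
tool_rot: [0.933, 0.359, -0.0, -0.0]
contact_force: [0.1, 0.4, -2.0]
opening: 58.0
```

```bash
python3 go.py 449.7 2.5 17 41.7
```

```text
t 24.62 p [450.7   2.5  39.9] yaw 42.05 open 58.0 F [ 0.1  0.4 -2. ] q6 0.82
shift m [-0.0007 -0.0006  0.0229] turn 0.35 tilt [-3.e-04 -3.e-04 -1.e+00]
```

Request:
move_arm:
  commands: [-0.0007,-0.0006,0.006,0,-0.0007,-0.0006,0.012,0,-0.0007,-0.0006,0.017,0,-0.0007,-0.0006,0.02,0,-0.0007,-0.0006,0.022,0]

```text
t: 25.25
eef_pos: [450.0, 2.3, 18.7]
tool_rot: [0.933, 0.359, 0.0, 0.0]
contact_force: [0.9, -1.2, -1.1]
opening: 58.0
```

Request:
move_arm:
  commands: [0,0,0.0005,0,0,0,0.001,0,0,0,0.001,0,0,0,0.001,0]

```text
t: 25.75
eef_pos: [449.9, 2.3, 17.7]
tool_rot: [0.933, 0.359, 0.0, 0.0]
contact_force: [0.3, -0.6, -0.6]
opening: 58.1
```

Request:
move_arm:
  commands: [0,0,0.0005,0,0,0,0.001,0,0,0,0.001,0,0,0,0.001,0]

```text
t: 26.25
eef_pos: [449.8, 2.3, 16.7]
tool_rot: [0.933, 0.359, 0.0, 0.0]
contact_force: [0.7, 0.6, -0.1]
opening: 57.8
```

Request:
move_arm:
  commands: [0,0,0,0,0,0,0,0,0,0,0,0]
  grip: 0.76

```text
t: 26.62
eef_pos: [449.9, 2.3, 16.7]
tool_rot: [0.933, 0.359, 0.0, 0.0]
contact_force: [-1.0, 0.2, 0.0]
opening: 69.2
```

Request:
move_arm:
  commands: [0,0,-0.005,0,0,0,-0.025,0,0,0,-0.06,0,0,0,-0.11,0,0,0,-0.15,0]

```text
t: 27.25
eef_pos: [450.1, 2.3, 168.9]
tool_rot: [0.933, 0.359, 0.001, 0.0]
contact_force: [-0.2, 0.3, -0.4]
opening: 69.4
```

```bash
python3 - <<'E'
from h import *
im,d,c,E=cam("wrist"); P=cloud(d,c,E); np.set_printoptions(suppress=True)
m=((np.hypot(P[...,0]-450,P[...,1]-2.5)<40)&(P[...,2]>21)&(P[...,2]<32)).astype(np.uint8)
q=P[m>0]; print(m.sum(),np.round(np.nanmedian(q,0),1))
cn=max(cv2.findContours(m,0,2)[0],key=cv2.contourArea)
q=np.array([onz(c,E,*p[0],26)[:2] for p in cn],np.float32);print(cv2.minEnclosingCircle(q))
E
python3 go.py 475.1 237 180 80
```

```text
2039 [451.    2.8  25.8]
((450.5189208984375, 1.8644592761993408), 29.864988327026367)
t 27.3 p [453.2   2.3 173.6] yaw 42.05 open 69.3 F [2.6 0.3 3. ] q6 0.82
shift m [ 0.1735 -0.1596 -0.0062] turn -37.95 tilt [ 0.0084  0.0079 -0.9999]
```

The wheel lies flat, top at 25.8 mm, centred in the box. Now the arbor.

Request:
move_arm:
  commands: [0.03,-0.028,0,-8,0.065,-0.06,0,-16,0.1,-0.092,0,-25,0.135,-0.124,0,-33,0.165,-0.152,0,-38]
  grip: 0.6

```text
t: 27.92
eef_pos: [470.5, 227.4, 166.7]
tool_rot: [0.765, 0.645, 0.0, 0.0]
contact_force: [0.7, -0.4, 0.5]
opening: 54.7
```

```bash
python3 go.py 475.1 237 150 80
```

```text
t 27.93 p [470.5 227.4 166.7] yaw 80.27 open 54.7 F [ 0.7 -0.4  0.5] q6 0.6
shift m [0.0102 0.0029 0.0167] turn 0.27 tilt [ 1.e-04  4.e-04 -1.e+00]
```

Request:
move_arm:
  commands: [0.01,0.003,0,0,0.01,0.003,0.01,0,0.01,0.003,0.015,0,0.01,0.003,0.015,0,0.01,0.003,0.015,0]

```text
t: 28.55
eef_pos: [475.4, 234.3, 151.7]
tool_rot: [0.766, 0.643, 0.0, 0.0]
contact_force: [-0.0, -0.3, -0.2]
opening: 54.8
```

```bash
python3 go.py 475.1 237 89 80; sed -i 's/("wheel",98,106,103)/("wheel",98,106,103),("shoulder",80,86,83)/' stack.py; python3 stack.py pics/w9.png
```

```text
t 28.55 p [475.4 234.3 151.7] yaw 79.98 open 54.8 F [-0.  -0.3 -0.2] q6 0.61
shift m [ 0.0026 -0.0007  0.0627] turn -0.02 tilt [-1.e-04  2.e-04 -1.e+00]
thread 407 z 146.5 ell [475.9 237.9] [12.7 15.5] circ [475.8 238. ] 7.8
collar 406 z 132.6 ell [475.6 237.3] [17.8 23.3] circ [475.7 238.1] 11.0
flange 80 z 114.1 ell [475.2 234.4] [20.8 23.3] circ [476.2 239. ] 9.5
wheel 68 z 102.0 ell [474.  224.4] [25.8 43.6] circ [476.3 239.7] 9.2
shoulder 1580 z 83.0 ell [475.6 236.7] [45.  45.4] circ [475.7 236.4] 23.9
```

View pics/w9.png

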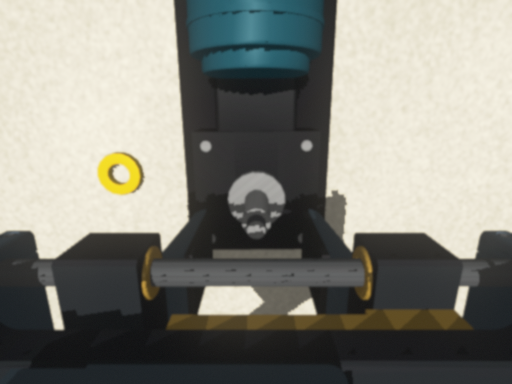

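Bare arbor is upright at (257,205), shoulder seated at z 83, centre about (475, 236.8). Descend and grip the spigot.

Request:
move_arm:
  commands: [0.0025,-0.0005,0.015,0,0.0025,-0.0005,0.035,0,0.0025,-0.0005,0.052,0,0.0025,-0.0005,0.058,0,0.0025,-0.0005,0.059,0]

```text
t: 29.22
eef_pos: [475.0, 237.5, 92.1]
tool_rot: [0.766, 0.643, -0.0, -0.0]
contact_force: [0.1, 0.3, 0.1]
opening: 54.7
```

```bash
python3 go.py 475.1 236.8 89 80
```

```text
t 29.23 p [475.  237.5  92.1] yaw 80.05 open 54.7 F [0.1 0.3 0.1] q6 0.62
shift m [-0.0007  0.0002  0.0031] turn 0.05 tilt [-5.e-04 -6.e-04 -1.e+00]
```

Request:
move_arm:
  commands: [-0.0006,0,0.003,0,-0.0006,0,0.003,0,-0.0006,0,0.003,0,-0.0006,0,0.003,0]
  grip: 0.12

```text
t: 29.72
eef_pos: [475.3, 237.0, 89.9]
tool_rot: [0.766, 0.643, 0.0, 0.0]
contact_force: [0.7, -0.2, 1.2]
opening: 19.6
```

Request:
move_arm:
  commands: [0,0,0,0,0,0,0,0,0,0,0,0,0,0,0,0,0,0,0,0]

```text
t: 30.35
eef_pos: [475.3, 237.0, 89.9]
tool_rot: [0.766, 0.643, 0.0, 0.0]
contact_force: [0.8, 0.2, 3.7]
opening: 19.8
```

Request:
move_arm:
  commands: [0,0,-0.002,0,0,0,-0.006,0,0,0,-0.01,0,0,0,-0.015,0,0,0,-0.02,0]

```text
t: 30.98
eef_pos: [474.8, 236.9, 109.9]
tool_rot: [0.766, 0.643, -0.0, -0.0]
contact_force: [0.5, 1.3, -3.4]
opening: 19.1
```

Request:
move_arm:
  commands: [0,0,-0.01,0,0,0,-0.024,0,0,0,-0.04,0,0,0,-0.058,0,0,0,-0.075,0]

```text
t: 31.6
eef_pos: [474.8, 236.8, 186.2]
tool_rot: [0.766, 0.643, 0.0, 0.0]
contact_force: [0.6, 0.1, -3.8]
opening: 19.3
```

```bash
python3 go.py 608.5 -158 185 80
```

```text
t 31.6 p [474.8 236.8 186.2] yaw 80.05 open 19.3 F [ 0.6  0.1 -3.8] q6 0.61
shift m [-0.3658  0.1999  0.0012] turn 0.05 tilt [-0.e+00  2.e-04 -1.e+00]
```

Request:
move_arm:
  commands: [-0.025,0.014,0,0,-0.065,0.036,0,0,-0.11,0.06,0,0,-0.155,0.085,0,0,-0.2,0.109,0,0]

```text
t: 32.22
eef_pos: [548.1, 19.6, 185.7]
tool_rot: [0.766, 0.643, 0.0, 0.0]
contact_force: [0.3, -0.2, -2.9]
opening: 19.5
```

Request:
move_arm:
  commands: [-0.045,0.025,0,0,-0.09,0.049,0,0,-0.13,0.071,0,0,-0.155,0.085,0,0,-0.166,0.091,0,0]

```text
t: 32.85
eef_pos: [608.9, -159.5, 185.1]
tool_rot: [0.766, 0.642, -0.0, -0.0]
contact_force: [0.5, 0.1, -2.0]
opening: 19.8
```

Request:
move_arm:
  commands: [0,0,0,0,0,0,0,0,0,0,0,0,0,0,0,0]

```text
t: 33.35
eef_pos: [608.7, -157.3, 184.8]
tool_rot: [0.765, 0.643, 0.0, 0.0]
contact_force: [-0.3, 0.1, -2.6]
opening: 19.6
```

```bash
python3 go.py 608.5 -158 140 80
python3 - <<'E'
from h import *
im,d,c,E=cam("wrist"); cv2.imwrite("pics/w10.png",im); P=cloud(d,c,E)
m=((np.abs(P[...,0]-608)<65)&(np.abs(P[...,1]+158)<65)&(P[...,2]>54)&(P[...,2]<68)).astype(np.uint8)
cn=max(cv2.findContours(m,0,2)[0],key=cv2.contourArea)
q=np.array([onz(c,E,*p[0],60)[:2] for p in cn],np.float32); print(m.sum(),cv2.minAreaRect(q))
E
```

```text
t 33.35 p [ 608.7 -157.3  184.8] yaw 80.1 open 19.6 F [-0.3  0.1 -2.6] q6 -0.1
shift m [-0.0007 -0.0001  0.0448] turn 0.1 tilt [-0.  0. -1.]
3750 ((610.4466552734375, -161.83843994140625), (79.94794464111328, 80.65802001953125), 16.29121208190918)
```

View pics/w10.png

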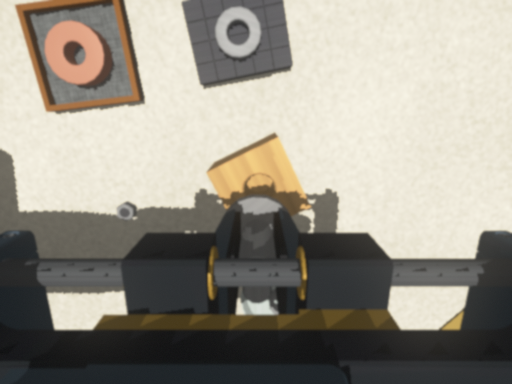

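Stand centre measures (609.8,-161.5). The wheel at (75,52) and flange at (239,32) both lie well in place. Align above the hole.

Request:
move_arm:
  commands: [-0.004,0.0005,0.01,0,-0.004,0.0005,0.03,0,-0.004,0.0005,0.045,0,-0.004,0.0005,0.052,0,-0.004,0.0005,0.052,0]

```text
t: 34.02
eef_pos: [608.4, -162.1, 132.1]
tool_rot: [0.766, 0.643, -0.0, -0.0]
contact_force: [-0.7, 0.2, -2.0]
opening: 19.4
```

```bash
python3 go.py 609.8 -161.4 75 80
```

```text
t 34.02 p [ 608.4 -162.1  132.1] yaw 80.05 open 19.4 F [-0.7  0.2 -2. ] q6 -0.1
shift m [0.001  0.0013 0.0571] turn 0.05 tilt [ 0.    -0.001 -1.   ]
```

Request:
move_arm:
  commands: [0.0008,0.001,0.006,0,0.0008,0.001,0.016,0,0.0008,0.001,0.028,0,0.0008,0.001,0.04,0,0.0008,0.001,0.05,0]

```text
t: 34.65
eef_pos: [609.4, -161.4, 81.5]
tool_rot: [0.766, 0.643, -0.0, -0.0]
contact_force: [-0.5, -0.3, -2.8]
opening: 19.5
```

```bash
python3 go.py 609.8 -161.4 75 80
```

```text
t 34.65 p [ 609.4 -161.4   81.5] yaw 80.05 open 19.5 F [-0.5 -0.3 -2.8] q6 -0.1
shift m [0.0001 0.0004 0.0065] turn 0.05 tilt [ 0.    -0.001 -1.   ]
```

Free in the hole. Lower to the shoulder.

Request:
move_arm:
  commands: [0,0,0.002,0,0,0,0.004,0,0,0,0.0055,0,0,0,0.0065,0,0,0,0.0065,0]

```text
t: 35.28
eef_pos: [609.8, -161.5, 76.3]
tool_rot: [0.766, 0.643, 0.0, 0.0]
contact_force: [0.9, 0.5, -1.9]
opening: 19.4
```

Request:
move_arm:
  commands: [0,0,0.0003,0,0,0,0.0006,0,0,0,0.0006,0]

```text
t: 35.65
eef_pos: [609.7, -161.5, 75.6]
tool_rot: [0.766, 0.643, -0.0, 0.0]
contact_force: [0.5, -0.4, -2.4]
opening: 19.4
```

Request:
move_arm:
  commands: [0,0,0.0005,0,0,0,0.001,0,0,0,0.001,0,0,0,0.001,0]

```text
t: 36.15
eef_pos: [609.8, -161.5, 74.9]
tool_rot: [0.766, 0.643, 0.0, 0.0]
contact_force: [-1.6, 0.8, 1.8]
opening: 19.3
```

Request:
move_arm:
  commands: [0,0,0,0,0,0,0,0,0,0,0,0,0,0,0,0]
  grip: 0.6

```text
t: 36.65
eef_pos: [609.8, -161.5, 74.5]
tool_rot: [0.766, 0.643, -0.0, 0.0]
contact_force: [-0.2, 0.6, 1.3]
opening: 54.0
```

Request:
move_arm:
  commands: [0,0,-0.01,0,0,0,-0.03,0,0,0,-0.06,0,0,0,-0.09,0,0,0,-0.11,0]

```text
t: 37.28
eef_pos: [610.4, -161.7, 187.1]
tool_rot: [0.766, 0.643, 0.001, 0.001]
contact_force: [0.6, -0.3, 0.7]
opening: 55.0
```

Request:
move_arm:
  commands: [0,0,0,0,0,0,0,0,0,0,0,0,0,0,0,0]

```text
t: 37.78
eef_pos: [609.4, -161.4, 183.6]
tool_rot: [0.766, 0.643, -0.0, -0.001]
contact_force: [-0.3, -0.0, -0.1]
opening: 54.7
```

```bash
python3 - <<'E'
from h import *
im,d,c,E=cam("wrist"); cv2.imwrite("pics/w11.png",im); P=cloud(d,c,E); np.set_printoptions(suppress=True)
r=np.hypot(P[...,0]-610,P[...,1]+161.5)
for n,zl,zh,zt in(("tip",118,140,132),("shoulder",64,72,68)):
    m=((r<40)&(P[...,2]>zl)&(P[...,2]<zh)).astype(np.uint8)
    cn=max(cv2.findContours(m,0,2)[0],key=cv2.contourArea)
    q=np.array([onz(c,E,*p[0],zt)[:2] for p in cn],np.float32)
    print(n,m.sum(),np.round(np.nanmedian(P[m>0],0),1),np.nanmax(P[m>0][:,2]),cv2.minEnclosingCircle(q))
im,d,c,E=cam("side"); cv2.imwrite("pics/s2.png",cv2.resize(im[90:290,170:400],None,fx=3,fy=3))
E
python3 go.py 610 -161 180 80
```

```text
tip 341 [ 610.4 -160.3  130.7] 134.02343343311665 ((610.560791015625, -158.70767211914062), 9.574935913085938)
shoulder 1159 [ 612.7 -155.3   67.9] 71.58289816071579 ((610.1358642578125, -162.0133056640625), 23.936498641967773)
t 37.88 p [ 609.6 -161.4  184. ] yaw 80.05 open 54.8 F [-0.1 -0.7  0.3] q6 -0.1
shift m [0.0005 0.0003 0.004 ] turn 0.05 tilt [ 0.e+00 -9.e-04 -1.e+00]
```

View pics/s2.png

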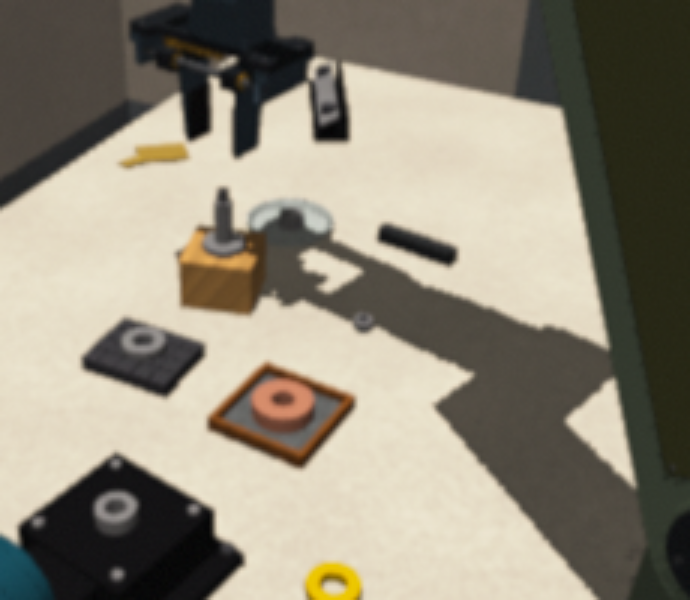

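Everything is in place: arbor upright on its shoulder (top at 67.9, expected 68; centre within about 1 mm), wheel boxed, flange on the plate, collar in the dish, nut and dresser untouched. Handing in.

```bash
python3 -c "
from rig import env
print(env.sign_off())"
```

```text
the job is handed in; nothing more can be done
None
```

I stripped the spindle in order: collar to the dish, flange to the plate, wheel to its felt box, arbor to the beech stand. I handed it in at about 38 s of the 139 s allowed.

My last checks, all from camera measurements (the hand-in gives no verdict):

| Part | Measured height | Measured position |
|---|---|---|
| Collar | top at 20.7 mm (expected 21) | within about 3 mm of the dish centre |
| Flange | top at 29.8 mm (expected 30) | within about 2 mm of the plate centre |
| Wheel | top at 25.8 mm (expected 26) | within about 1 mm of the box centre |
| Arbor | shoulder top at 67.9 mm (expected 68) | within about 1 mm of the hole centre, upright |

- **Wheel:** it touched down in the grip before I let go, so it was never dropped.
- **Nut and dressing stick:** they looked untouched in the final side view, and the gripper is clear of everything. I did not re-measure their positions.
- **Disagreements:** the top and wrist cameras differed by about 2–5 mm, so I used the wrist view, corrected by 0.7 mm from where the fingertips appeared. The fingers also read about 2 mm under the flange and wheel diameters, but both grips held firmly.

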